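Put the matching lid on the glazed pot

TASK

Put the green lid on the open green pot: lower it gently by its knob, plug downward, so that it sits fully seated and level on the rim, and let go. Do not drop it on; keep the pot standing upright and leave the brown lid where it is.

Things in the scene. Friction and masses are not known exactly. Their poses are not given: they have to be found in the camera images.
- lid_green: loose round ceramic lid glazed green with a darker green disc round the knob, 108 mm across, 49 mm tall, about 0.15 kg. Origin: centre of its underside, z up. From below: a bare plug 60 mm across, z 0 to 12 mm, on which it stands on the table; a flat flange 108 mm across, z 12 to 18 mm; a round upright knob 24 mm in diameter, z 18 to 49 mm (grip it from above; any yaw). This is the one to use.
- lid_brown: loose round ceramic lid glazed dark brown, 108 mm across, 49 mm tall, same shape and weight. Origin: centre of its underside, z up. From below: a bare plug 60 mm across, z 0 to 12 mm, on which it stands on the table; a flat flange 108 mm across, z 12 to 18 mm; a round upright knob 24 mm in diameter, z 18 to 49 mm (grip it from above; any yaw). It belongs to another pot: a bystander.
- pot: open green ceramic pot with a dark green band, loose, about 0.6 kg, 96 mm across, 70 mm tall, upright on the table. Origin: centre of its underside, z up. Rim 70 mm above it, 94 mm across outside, 84 mm inside; empty. With the lid seated, flange on rim, plug inside with 12 mm play all round, the lid's origin is 58 mm above the pot's. Pot and lids stand in three places, in any order.

How it is judged:
By the outcome, as a careful person would: the job done as asked, in the order asked, and still so for the second after the job is handed in, with the robot touching nothing.
It also fails if it takes over 34 s, if anything falls off the work surface, if the arm or the gripper's body presses on something with over 40 N, if the wrist force passes 120 N, or if a joint passes its speed limit or range.

ROBOT

A 6-joint arm with a two-finger parallel gripper is mounted at the origin on the work surface; the furniture and walls round the work are solid. World frame = base frame: x ahead of the robot, y to its left, z up, the work surface at z = 0. Lengths are in m, angles in degrees, forces in N, time in s.
With the tool pointing down it reaches from about 0.4 to 0.825 m from the base axis. Payload 7 kg.
Tool frame: the origin (TCP) lies between the finger pads; the fingertips stand 25 mm ahead of it and the grasp point (between the pads) lies 6 mm ahead of it; z points along the fingers, y is the line along which they close (so a half turn about z gives the same grasp; the last joint's range is limited). The gripper opens to 88 mm and grips with 3 to 60 N. Pads are 19 mm wide; open, the fingers measure 130 mm over their backs; the gripper's body (78 mm by 193 mm) begins 47 mm behind the grasp point.
Start: joints at [-48.008, 20.546, 0.682, 0, -70.136, -16.507], TCP at [0.29, -0.609, 0.221] pointing down, gripper open.
Joint ranges: [-176.03, 176.03], [-82.01, 121.73], [-58.28, 71.71], [-173.87, 95.51], [-174.79, -0.11], [-173.66, 173.66]. Speed limits (degrees/s): [136.94, 136.94, 172.46, 180, 180, 180].

INTERFACE

Orientations are given as [roll, pitch, yaw] about the fixed x, y, z axes, in that order (R = Rz(yaw) Ry(pitch) Rx(roll)).
In Python, from plant import r gives the robot as it stands.
- The arm moves only by the shell command python3 -m crank 'ROWS' [FORCE]. ROWS is JSON, a list of rows, each a list of 3 entries, a list of its own where there are three numbers: the turn, a rotation vector about the tool's x, y, z in degrees, then the shift along the tool's x, y, z in cm, then the closure, from -1 (fully open) to 1 (shut). In form: [[[wx, wy, wz], [dx, dy, dz], fingers], ...]. A call has 1 to 8 rows; each row shifts and turns the commanded pose from where the row before left it, along the tool's axes as they then stand; what a row does not reach is not made up. A row lasts 1/10 s, in which the tool goes at most 50 mm and 8.59 degrees, less where a joint would pass 70% of its speed; a pose out of reach is approached as far as the arm can. A call with a gripper value outside its range is refused whole. The fingers move at their own pace and stop on an object; FORCE is the grip in N (left out, the last holds). Time passes only in rows, so rows that do not move let the fingers close. It gives the time, the measured TCP pose, the force, the opening and the grip force at its end, in the units of the state.
- r.get_state(): the state, without advancing time (a new reading comes with each control period).
- r.capture(name): name is "scene" or "top" or "wrist"; returns a dict with "color" (384x512x3 uint8, red, green, blue), "range_z" (384x512 float32, m along the optical axis (not along the pixel's ray), 0 where there is no reading), "intrinsics" (3x3 intrinsics, pixels), "world_from_camera" (4x4, takes a point from camera to world coordinates); the wrist camera has in their place "hand_eye" (4x4, takes a point from camera to tool coordinates, whose origin is the TCP and whose axes are the flange's). Camera axes: x right, y down, z forward; pixel columns grow to the right and rows downward; lengths in m; the calibration is good to about 2 mm. The wrist camera is an equidistant fisheye: a pixel r from the principal point sees the ray r / f radians off the axis. A picture is of the moment at which its call begins: read the wrist's pose just before it.
- r.close_job(): hands the job in; it is judged then, once.
The state is a dict: "time_s": time; "joints": joint angles; "qd": joint speeds; "joint_torque": joint torques, N m; "tcp_pos": TCP position; "eef_rot": TCP orientation; "contact_force": force on the tool from outside, world axes, zero at the start; "moment": the same for the moment, N m; "gripper_width": finger opening in m; "gripper_force": force on a finger pad.
Only numpy, scipy, OpenCV 4.12 (cv2) and the standard library are available. Lean on these libraries where they do the work, as an engineer would, in place of code of your own. Each camera call takes 0.05 s, during which the arm holds its last target. There are 200 camera calls.

## Working session

There is one attempt and no reset: what is moved stays moved. The work goes in short steps, Python scripts to look and compute and a shell command to move; the robot and the scene stay as the last step left them, time stands still between calls to the robot, and variables do not carry over. Pictures are saved under pics/ and viewed, at most 10 in all, crops included, and the job is handed in when it is done.

```bash
mkdir -p pics
cat > h.py <<'E'
import numpy as np,cv2
from plant import r
def pts(c):
    K=np.array(c["intrinsics"]);z=c["range_z"];v,u=np.mgrid[:384,:512]
    P=np.stack([(u-K[0,2])/K[0,0]*z,(v-K[1,2])/K[1,1]*z,z,np.ones_like(z)],-1)
    return (P@np.array(c["world_from_camera"]).T)[...,:3]
E
python3 - <<'E'
from h import *
a=[]
for n in("top","scene"):
    c=r.capture(n);np.savez(n,**c);a.append(c["color"])
cv2.imwrite("pics/a.png",cv2.resize(np.vstack(a)[...,::-1],(400,600)))
c=np.load("top.npz");P=pts(c);m=((P[...,2]>.012)&(c["range_z"]>0)).astype(np.uint8)
n,l,s,ce=cv2.connectedComponentsWithStats(m)
for i in range(1,n):
    if s[i,4]>60:
        q=P[l==i];print(s[i],q.mean(0).round(3),q.min(0).round(3),q.max(0).round(3),c["color"][l==i].mean(0).round())
print(r.get_state())
E
```

```text
[    0     0   258   187 21729] [0.722 0.316 0.107] [ 0.506 -0.079  0.012] [0.997 0.56  0.193] [120. 112.  94.]
[ 220    0   78   58 1823] [ 0.89  -0.047  0.103] [ 0.842 -0.183  0.012] [1.005 0.005 0.189] [77. 64. 50.]
[  332     0   179   208 23997] [ 0.723 -0.453  0.149] [ 0.454 -0.643  0.012] [ 0.978 -0.264  0.214] [11. 11. 11.]
[ 266   77   56  174 4768] [ 0.565 -0.169  0.068] [ 0.35  -0.239  0.012] [ 0.763 -0.102  0.104] [ 43.  77. 103.]
[ 155  174   41   42 1338] [0.484 0.131 0.02 ] [0.431 0.08  0.012] [0.537 0.185 0.053] [101.  42.  20.]
[329 174  42  40 649] [ 0.488 -0.312  0.05 ] [ 0.438 -0.352  0.012] [ 0.534 -0.257  0.074] [35. 60. 40.]
[ 73 190  38  36 445] [0.45  0.348 0.022] [0.405 0.302 0.012] [0.495 0.397 0.029] [159. 155. 106.]
[ 206  190   42   42 1377] [ 0.443 -0.001  0.02 ] [ 0.391 -0.053  0.012] [0.496 0.053 0.053] [ 85. 145. 100.]
[   0  233  103  151 8025] [0.204 0.434 0.072] [0.009 0.304 0.012] [0.384 0.57  0.184] [69. 57. 44.]
[ 47 238  38  30 810] [0.34  0.394 0.054] [0.303 0.359 0.012] [0.374 0.435 0.099] [88. 60. 51.]
[374 253  26  25 439] [ 0.31  -0.399  
[... 783 characters left out ...]
86. 75. 52.]
{'time_s': 0.1, 'joints': array([-4.80066489e+01,  2.05882547e+01,  6.39468592e-01, -1.61340160e-02,
       -7.01355749e+01, -1.65075834e+01]), 'qd': array([ 0.05583794, -0.08573516,  0.12392067,  0.13700261,  0.08028581,
        0.00929107]), 'joint_torque': array([-1.09328197e-03, -5.84163702e+01,  2.93750900e+01,  7.01542899e+00,
        1.01918538e-02, -5.50750144e-05]), 'tcp_pos': array([ 0.29023117, -0.60893516,  0.21981438]), 'eef_rot': array([ 1.79914806e+02, -9.42988088e-03, -1.54519719e+02]), 'contact_force': array([0.32560051, 0.56807748, 0.86004525]), 'moment': array([-0.00511534,  0.04538661, -0.00749805]), 'gripper_force': 0.0, 'gripper_width': 0.08725726980952761}
```

View pics/a.png

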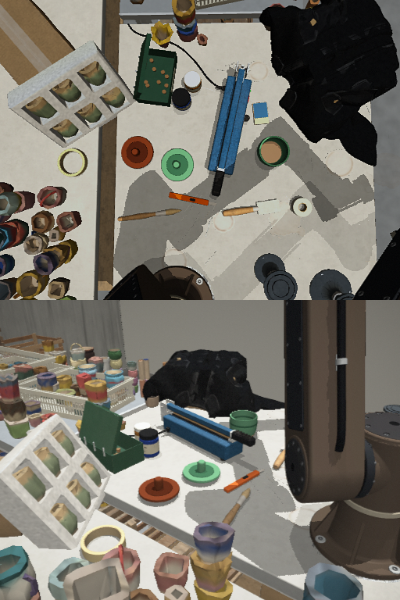

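The top view (400x300 half) shows the brown lid at (137,152), the green lid at (177,164) and the pot at (272,151). A blue tile cutter stands between the lids and the pot, with a black bag behind the pot. Next I'll fit the centres.

Run:
```python
from h import *
def circ(q):
    A=np.c_[2*q,np.ones(len(q))];s=np.linalg.lstsq(A,(q**2).sum(1),rcond=None)[0];return s[:2].round(4),np.sqrt(s[2]+s[0]**2+s[1]**2).round(4)
for n in("top","scene"):
    c=np.load(n+".npz");P=pts(c);X,Y,Z=np.moveaxis(P,-1,0)
    near=lambda x,y,d:(abs(X-x)<d)&(abs(Y-y)<d)
    k=near(.443,-.001,.06)
    q=P[k&(Z>.044)];print(n,"knob",len(q),q.mean(0).round(4),cv2.minEnclosingCircle(q[:,:2].astype(np.float32)))
    q=P[k&(Z>.012)&(Z<.024)];print("flange",cv2.minEnclosingCircle(q[:,:2].astype(np.float32)),np.median(q[:,2]))
    q=P[near(.487,-.306,.06)&(Z>.062)&(Z<.08)];print("rim",len(q),cv2.minEnclosingCircle(q[:,:2].astype(np.float32)),circ(q[:,:2]),q[:,2].mean())
    for x0,x1,y0,y1 in((.35,.6,-.25,-.09),(.53,.62,-.4,-.2),(.4,.6,-.46,-.36)):
        m=(X>x0)&(X<x1)&(Y>y0)&(Y<y1)&(Z>.03);q=P[m];print("obst",(x0,x1,y0,y1),len(q), len(q) and (q.min(0).round(3),q.max(0).round(3)))
```

```text
top knob 62 [ 4.436e-01 -4.000e-04  4.790e-02] ((0.44404667615890503, -0.00022088969126343727), 0.011264104396104813)
flange ((0.44348767399787903, -0.00029209148488007486), 0.05376889184117317) 0.018224645761654723
rim 287 ((0.4852960705757141, -0.30529242753982544), 0.047398749738931656) (array([ 0.4855, -0.3049]), np.float64(0.0445)) 0.06868645410705422
obst (0.35, 0.6, -0.25, -0.09) 3623 (array([ 0.35 , -0.234,  0.031]), array([ 0.6  , -0.102,  0.991]))
obst (0.53, 0.62, -0.4, -0.2) 804 (array([ 0.531, -0.4  ,  0.03 ]), array([ 0.62 , -0.2  ,  0.139]))
obst (0.4, 0.6, -0.46, -0.36) 1181 (array([ 0.523, -0.46 ,  0.03 ]), array([ 0.6  , -0.366,  0.122]))
scene knob 52 [0.4423 0.0047 0.0472] ((0.4437786340713501, 0.0033645646180957556), 0.011639178730547428)
flange ((0.44381776452064514, 0.0036728268023580313), 0.05553353205323219) 0.017888025474494695
rim 225 ((0.4855766296386719, -0.30166056752204895), 0.04915087670087814) (array([ 0.4857, -0.3015]), np.float64(0.0446)) 0.06658759098605371
obst (0.35, 0.6, -0.25, -0.09) 2300 (array([ 0.35 , -0.179,  0.03 ]), array([ 0.6  , -0.096,  0.097]))
obst (0.53, 0.62, -0.4, -0.2) 607 (array([ 0.53, -0.4 ,  0.03]), array([ 0.62 , -0.285,  0.139]))
obst (0.4, 0.6, -0.46, -0.36) 827 (array([ 0.523, -0.46 ,  0.03 ]), array([ 0.6  , -0.362,  0.118]))
```

Run:
```python
import numpy as np
from scipy.spatial.transform import Rotation as R
from plant import r
s=r.get_state();M=R.from_euler('xyz',s['eef_rot'],degrees=True).as_matrix();print(M.round(3))
print((M.T@(np.array([.443,-.001,.30])-s['tcp_pos'])*100).round(2))
```

```text
[[-0.903 -0.43  -0.001]
 [-0.43   0.903  0.001]
 [ 0.     0.001 -1.   ]]
[-39.94  48.32  -7.95]
```

Run:
```python
from h import *
Q=np.vstack([pts(np.load(n+".npz")).reshape(-1,3) for n in("top","scene")])
Q=Q[(Q[:,2]<.25)]
for nm,c in(("lid",(.4437,.001)),("pot",(.4856,-.3035))):
    for a in range(0,180,15):
        u=np.array([np.cos(np.radians(a)),np.sin(np.radians(a))]);d=Q[:,:2]-c
        m=(abs(d@u)<.115)&(abs(d@[-u[1],u[0]])<.055);print(nm,"closing axis",a,np.sort(Q[m,2])[-8:].round(3)[::7])
```

```text
lid closing axis 0 [0.05  0.053]
lid closing axis 15 [0.05  0.053]
lid closing axis 30 [0.05  0.053]
lid closing axis 45 [0.051 0.084]
lid closing axis 60 [0.06  0.061]
lid closing axis 75 [0.06  0.062]
lid closing axis 90 [0.06  0.062]
lid closing axis 105 [0.061 0.089]
lid closing axis 120 [0.06  0.062]
lid closing axis 135 [0.057 0.06 ]
lid closing axis 150 [0.05  0.053]
lid closing axis 165 [0.05  0.053]
pot closing axis 0 [0.073 0.074]
pot closing axis 15 [0.073 0.074]
pot closing axis 30 [0.073 0.074]
pot closing axis 45 [0.073 0.074]
pot closing axis 60 [0.073 0.074]
pot closing axis 75 [0.073 0.074]
pot closing axis 90 [0.073 0.074]
pot closing axis 105 [0.073 0.074]
pot closing axis 120 [0.073 0.074]
pot closing axis 135 [0.073 0.074]
pot closing axis 150 [0.073 0.074]
pot closing axis 165 [0.073 0.074]
```

```bash
python3 -m crank '[[[0,0,0],[0,0,-4],-1],[[0,0,0],[0,0,-4],-1],[[0,0,0],[-3.2,3.8,0],-1],[[0,0,0],[-3.2,3.8,0],-1],[[0,0,0],[-3.2,3.8,0],-1],[[0,0,0],[-3.2,3.8,0],-1],[[0,0,0],[-3.2,3.8,0],-1],[[0,0,0],[-3.2,3.8,0],-1]]'
```

```text
time_s: 0.9
tcp_pos: [0.3655, -0.319, 0.3004]
eef_rot: [180.0, 0.0, -154.5]
contact_force: [1.3, 0.7, 0.9]
gripper_width: 0.0876
gripper_force: 0.0
```

```bash
python3 -m crank '[[[0,0,0],[-3,3.65,0],-1],[[0,0,0],[-3,3.65,0],-1],[[0,0,0],[-3,3.65,0],-1],[[0,0,0],[-3,3.65,0],-1],[[0,0,0],[-3,3.65,0],-1],[[0,0,0],[-3,3.65,0],-1],[[0,0,0],[-2.8,3.65,3],-1],[[0,0,0],[0,0,4],-1]]' && python3 -m crank '[[[0,0,0],[0,0,4],-1],[[0,0,0],[0,0,4],-1],[[0,0,0],[0,0,0],-1]]'
python3 - <<'E'
from h import *
s=r.get_state();c=r.capture("wrist");print(s['tcp_pos'],s['eef_rot']);np.savez("w",**c,p=s['tcp_pos'],o=s['eef_rot'])
print(c["intrinsics"],c["hand_eye"]);cv2.imwrite("pics/w.png",c["color"][...,::-1])
E
```

```text
time_s: 1.7
tcp_pos: [0.4448, -0.0005, 0.2342]
eef_rot: [-180.0, 0.3, -154.2]
contact_force: [1.4, -0.4, -1.1]
gripper_width: 0.088
gripper_force: 0.0
time_s: 2.0
tcp_pos: [0.4388, -0.0057, 0.1489]
eef_rot: [179.9, -0.5, -154.5]
contact_force: [-0.3, -0.5, 0.8]
gripper_width: 0.0875
gripper_force: 0.0
[ 0.43882119 -0.00571613  0.14890879] [ 179.91280438   -0.53318053 -154.54529764]
[[297.31863964   0.         258.54991011]
 [  0.         297.31863964 197.78921   ]
 [  0.           0.           1.        ]] [[ 8.59282059e-04 -9.65167864e-01 -2.61629996e-01  6.90050666e-02]
 [ 9.99999522e-01  9.51510866e-04 -2.25838259e-04  2.67911671e-04]
 [ 4.66915614e-04 -2.61629677e-01  9.65168221e-01 -1.63717769e-01]
 [ 0.00000000e+00  0.00000000e+00  0.00000000e+00  1.00000000e+00]]
```

View pics/w.png

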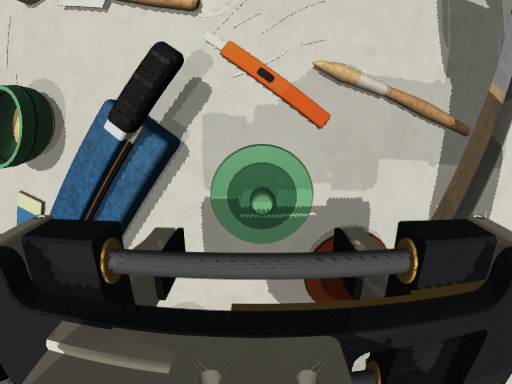

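The wrist view shows the lid centred at (262,194) with its knob at (262,203), and the cutter handle at upper left. I'll measure the knob in tool axes.

```bash
cat >> h.py <<'E'
from scipy.spatial.transform import Rotation as R
def wpts(c):
    K=c["intrinsics"];z=c["range_z"];v,u=np.mgrid[:384,:512]
    a=(u-K[0,2])/K[0,0];b=(v-K[1,2])/K[1,1];t=np.hypot(a,b);f=np.tan(t)/np.maximum(t,1e-9)
    return (np.stack([a*f*z,b*f*z,z,np.ones_like(z)],-1)@c["hand_eye"].T)[...,:3]
def cc(q): return cv2.minEnclosingCircle(q.astype(np.float32))
E
python3 - <<'E'
from h import *
c=np.load("w.npz");T=wpts(c);M=R.from_euler('xyz',c['o'],degrees=True).as_matrix();W=T@M.T+c['p']
C=c["color"].astype(int);v,u=np.mgrid[:384,:512]
g=(C[...,1]>C[...,0]*1.2)&(C[...,1]>C[...,2]*1.1)&(np.hypot(u-262,v-194)<60)&(c["range_z"]>0)
Z=W[...,2];print(np.percentile(Z[g],[1,25,50,75,99]))
k=g&(Z>.044);f=g&(Z<.024)&(Z>.01)
print("knob tool",k.sum(),T[k].mean(0),cc(T[k][:,:2]));print("flange tool",cc(T[f][:,:2]),cc(W[f][:,:2]))
s=r.get_state();print(s['tcp_pos'],s['eef_rot'],s['joints'])
E
```

```text
[0.0155301  0.0175271  0.01829406 0.01918701 0.04903383]
knob tool 475 [-0.007813    0.00316388  0.10115222] ((-0.00865219160914421, 0.003227305132895708), 0.01201858464628458)
flange tool ((-0.008847958408296108, 0.0033812534529715776), 0.05337587371468544) ((0.4441554546356201, 0.0007872938294894993), 0.05338338762521744)
[ 0.44100135 -0.00542003  0.15198626] [ 179.99439827   -0.3080746  -154.50655048] [ 2.50707059e+01  1.74034298e+00 -3.30005106e+01 -4.03563506e-03
 -5.55672540e+01 -8.95749806e+01]
```

```bash
python3 -m crank '[[[0,0,0],[-0.55,0.4,2],-1],[[0,0,0],[0,0,2],-1],[[0,0,0],[0,0,2],-1],[[0,0,0],[0,0,2],-1],[[0,0,0],[0,0,1],-1],[[0,0,0],[0,0,0],-1],[[0,0,0],[0,0,0],-1]]' 10
python3 - <<'E'
from h import *
s=r.get_state();print(s['tcp_pos'],s['eef_rot'])
M=R.from_euler('xyz',s['eef_rot'],degrees=True).as_matrix();print(M.T@(np.array([.4442,.0008,.048])-s['tcp_pos'])*100)
E
```

```text
time_s: 2.75
tcp_pos: [0.447, 0.0015, 0.0647]
eef_rot: [-180.0, 0.1, -154.5]
contact_force: [-0.5, 0.1, 0.2]
gripper_width: 0.0875
gripper_force: 0.0
[0.44695703 0.00147461 0.06469369] [-1.79978113e+02  9.29040449e-02 -1.54503836e+02]
[0.28059835 0.0584227  1.66889405]
```

```bash
python3 -m crank '[[[0,0,0],[0.2,0,0.8],-1],[[0,0,0],[0,0,0.5],-1],[[0,0,0],[0,0,0],-1],[[0,0,0],[0,0,0],-1],[[0,0,0],[0,0,0],-1]]'; python3 -m crank '[[[0,0,0],[0,0,0],-1]]'
```

```text
time_s: 3.25
tcp_pos: [0.4442, 0.0004, 0.0505]
eef_rot: [-180.0, 0.0, -154.5]
contact_force: [-0.0, -0.4, 0.5]
gripper_width: 0.0877
gripper_force: 0.0
time_s: 3.35
tcp_pos: [0.4442, 0.0004, 0.0505]
eef_rot: [-180.0, 0.0, -154.5]
contact_force: [0.1, -0.3, -0.2]
gripper_width: 0.0873
gripper_force: 0.0
```

```bash
python3 -m crank '[[[0,0,0],[0,0,0.25],-1],[[0,0,0],[0,0,0],1],[[0,0,0],[0,0,0],1],[[0,0,0],[0,0,0],1],[[0,0,0],[0,0,0],1],[[0,0,0],[0,0,0],1],[[0,0,0],[0,0,0],1],[[0,0,0],[0,0,0],1]]' 25;  python3 -m crank '[[[0,0,0],[0,0,0],1],[[0,0,0],[0,0,0],1]]'
```

```text
time_s: 4.15
tcp_pos: [0.444, 0.0003, 0.0479]
eef_rot: [-180.0, 0.0, -154.5]
contact_force: [-0.4, -0.8, -0.3]
gripper_width: 0.0371
gripper_force: 0.0
time_s: 4.35
tcp_pos: [0.444, 0.0004, 0.0479]
eef_rot: [180.0, 0.0, -154.5]
contact_force: [-0.6, 0.7, -0.8]
gripper_width: 0.0215
gripper_force: 0.0
```

```bash
python3 -m crank '[[[0,0,0],[0,0,0],1],[[0,0,0],[0,0,0],1]]'
python3 - <<'E'
from h import *
c=r.capture("wrist");cv2.imwrite("pics/w2.png",c["color"][...,::-1])
E
```

```text
time_s: 4.55
tcp_pos: [0.444, 0.0003, 0.0479]
eef_rot: [-180.0, 0.0, -154.5]
contact_force: [-0.6, -0.6, 1.0]
gripper_width: 0.0055
gripper_force: 0.0
```

View pics/w2.png

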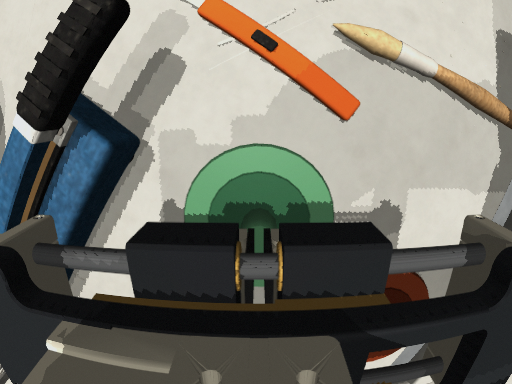

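The fingers have closed to 5 mm without gripping: the knob sits at about (260,215), apparently beyond the fingers at (260,265). I'll check where the lid and fingers really are.

Run:
```python
from h import *
s=r.get_state();c=r.capture("wrist");T=wpts(c);M=R.from_euler('xyz',s['eef_rot'],degrees=True).as_matrix();W=T@M.T+s['tcp_pos']
C=c["color"].astype(int);v,u=np.mgrid[:384,:512]
g=(C[...,1]>C[...,0]*1.2)&(C[...,1]>C[...,2]*1.1)&(np.hypot(u-258,v-210)<80)&(c["range_z"]>0)
Z=W[...,2];k=g&(Z>.044);f=g&(Z<.024)&(Z>.01)
print("knob",k.sum(),T[k].mean(0) if k.any() else 0,"flange min/max tool",T[f].min(0),T[f].max(0))
for vv in range(205,310,8): print(vv,T[vv,260].round(4),W[vv,260].round(4),c["color"][vv,260])
a=[]
for n in("top","scene"):
    d=r.capture(n);a.append(d["color"]);np.savez(n+"2",**d)
t=a[0][130:250,150:320];sc=a[1][120:290,130:330]
cv2.imwrite("pics/b.png",np.hstack([cv2.resize(t,(400,282))[...,::-1],cv2.resize(sc,(332,282))[...,::-1]]))
```

```text
knob 476 [ 0.00749917  0.00030472 -0.00706214] flange min/max tool [-0.05334574 -0.05323434  0.02429763] [0.05254737 0.05391637 0.03540001]
205 [0.0121 0.0012 0.0278] [ 0.4326 -0.0038  0.02  ] [30 55 38]
213 [0.0115 0.0011 0.0122] [ 0.4331 -0.0036  0.0356] [30 49 33]
221 [0.0098 0.0011 0.0021] [ 0.4347 -0.0029  0.0457] [37 62 43]
229 [ 0.0058  0.0011 -0.0007] [ 0.4383 -0.0012  0.0485] [54 89 61]
237 [ 0.0008  0.0011 -0.0008] [0.4428 0.001  0.0486] [56 90 63]
245 [-0.0045  0.0011 -0.0006] [0.4476 0.0033 0.0484] [56 89 63]
253 [ 0.0299  0.0007 -0.0828] [ 0.4168 -0.0119  0.1306] [29 34 30]
261 [ 0.0302  0.0007 -0.0886] [ 0.4165 -0.012   0.1364] [55 57 56]
269 [ 0.0278  0.0007 -0.0891] [ 0.4186 -0.011   0.1369] [89 90 89]
277 [ 0.0248  0.0007 -0.0884] [ 0.4213 -0.0097  0.1363] [72 72 72]
285 [-0.0521  0.0014  0.0304] [0.4905 0.024  0.0175] [ 70 113  78]
293 [-0.0716  0.0015  0.0487] [ 0.508   0.0325 -0.0008] [141 138 130]
301 [ 0.069   0.0003 -0.1637] [ 0.3816 -0.0291  0.2115] [139 137 127]
309 [ 0.0215  0.0007 -0.0997] [ 0.4244 -0.0083  0.1475] [61 46 21]
```

View pics/b.png

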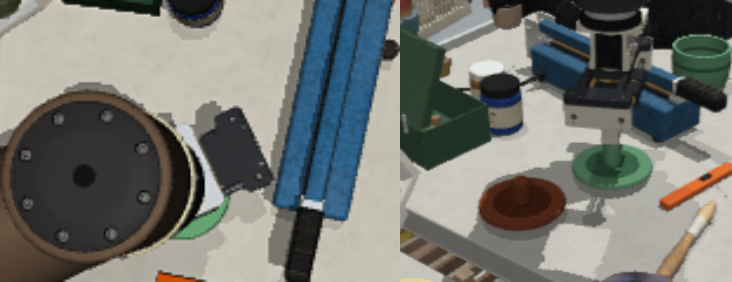

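The top crop is blocked by the arm. In the scene crop the gripper is right over the green lid's knob, with a column at (612,145). By depth the knob is centred between the fingers, so I'll zoom in and read the gripper again.

```bash
python3 -m crank '[[[0,0,0],[0,0,0],1]]'
python3 - <<'E'
from h import *
c=r.capture("wrist")["color"][190:330,160:360];d=r.capture("scene")["color"][150:260,210:310]
cv2.imwrite("pics/c.png",np.hstack([cv2.resize(c,(450,315),interpolation=2),cv2.resize(d,(286,315),interpolation=2)])[...,::-1])
E
```

```text
time_s: 4.85
tcp_pos: [0.444, 0.0003, 0.0479]
eef_rot: [180.0, 0.0, -154.5]
contact_force: [-0.1, 0.4, -1.0]
gripper_width: 0.0005
gripper_force: 0.0
```

View pics/c.png

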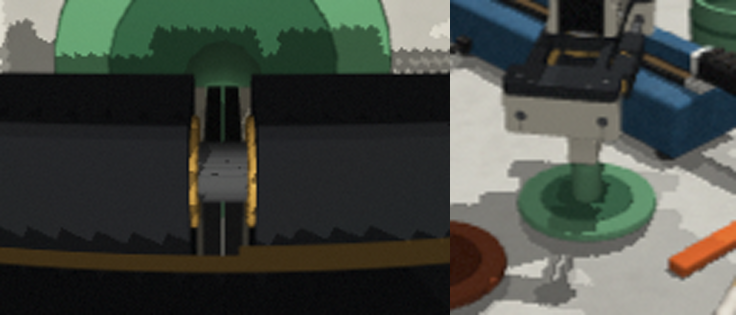

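The zoom shows the fingers fully shut, and in the scene crop the pale fingers end about where the knob top begins, near (587,160). I'll measure the fingertip and body heights from scene depth.

Run:
```python
from h import *
c=r.capture("scene");P=pts(c)
# column in crop (587,y): full px = 210+(587-450)*100/286
u=int(210+137*100/286)
for y in range(120,220,6):
    v=int(150+y*110/315);print(v,u,P[v,u].round(4),c["color"][v,u])
```

```text
191 257 [0.3927 0.0716 0.1332] [125 121 110]
194 257 [0.3914 0.0734 0.1278] [127 123 112]
196 257 [0.39   0.0756 0.1249] [124 121 109]
198 257 [0.4326 0.0173 0.0797] [115 113 102]
200 257 [0.4343 0.0151 0.0733] [119 116 105]
202 257 [0.4351 0.0141 0.0677] [123 118 109]
204 257 [0.4339 0.0157 0.064 ] [124 120 109]
206 257 [0.4357 0.0135 0.0574] [117 115 104]
208 257 [0.4416 0.0054 0.0465] [61 91 68]
210 257 [0.4379 0.0106 0.0452] [61 90 68]
212 257 [0.4383 0.0101 0.0398] [58 87 66]
214 257 [0.4367 0.0124 0.0365] [57 86 64]
217 257 [0.4377 0.0112 0.0279] [58 86 65]
219 257 [0.4372 0.0119 0.0234] [52 80 60]
221 257 [0.4366 0.0128 0.0189] [29 53 38]
223 257 [0.4322 0.0189 0.0186] [29 53 39]
225 257 [0.4281 0.0246 0.018 ] [29 53 39]
```

The real fingertips are at z≈0.053, about 30 mm higher than the stated offset implies, so the fingers shut above the knob without touching it. I'll open, lower about 27 mm and measure the tip height again before closing.

```bash
python3 -m crank '[[[0,0,0],[0,0,0],-1],[[0,0,0],[0,0,0],-1],[[0,0,0],[0,0,0],-1],[[0,0,0],[0,0,0],-1],[[0,0,0],[0,0,0],-1],[[0,0,0],[0,0,0],-1],[[0,0,0],[0,0,0],-1],[[0,0,0],[0,0,0],-1]]' >/dev/null;  python3 -m crank '[[[0,0,0],[0,0,0.7],-1],[[0,0,0],[0,0,0.7],-1],[[0,0,0],[0,0,0.5],-1],[[0,0,0],[0,0,0.4],-1],[[0,0,0],[0,0,0.2],-1],[[0,0,0],[0,0,0],-1]]'
python3 - <<'E'
from h import *
c=r.capture("scene");P=pts(c);d=c["color"][150:260,190:310]
X,Y,Z=np.moveaxis(P,-1,0);C=c["color"].astype(int)
# near-grey finger pixels near lid
m=(np.hypot(X-.444,Y-.003)<.085)&(Z>.019)&(Z<.085)&(abs(C[...,0]-C[...,1])<15)&(C[...,0]>50)
v,u=np.nonzero(m)
for col in np.unique(u):
    q=P[m&(np.mgrid[:384,:512][1]==col)];print(col,len(q),q[q[:,2].argmin()].round(3),end=';')
cv2.imwrite("pics/d.png",cv2.resize(d,(720,660),interpolation=2)[:600,:,::-1])
E
```

```text
time_s: 6.4
tcp_pos: [0.4438, 0.0002, 0.0225]
eef_rot: [180.0, -0.0, -154.5]
contact_force: [0.6, 0.3, 0.6]
gripper_width: 0.0874
gripper_force: 0.0
239 1 [0.494 0.003 0.02 ];246 1 [0.425 0.065 0.079];247 18 [0.427 0.061 0.035];248 19 [0.427 0.057 0.031];249 19 [0.425 0.058 0.032];250 19 [0.422 0.057 0.032];251 19 [0.42  0.056 0.033];252 19 [0.42  0.053 0.031];253 19 [0.418 0.053 0.032];254 19 [0.414 0.055 0.032];255 19 [0.414 0.051 0.03 ];256 23 [0.411 0.052 0.031];257 22 [0.408 0.052 0.035];258 19 [0.437 0.009 0.025];259 3 [ 0.467 -0.037  0.079];260 3 [ 0.466 -0.04   0.078];261 1 [ 0.466 -0.044  0.084];266 4 [ 0.457 -0.05   0.072];
```

View pics/d.png

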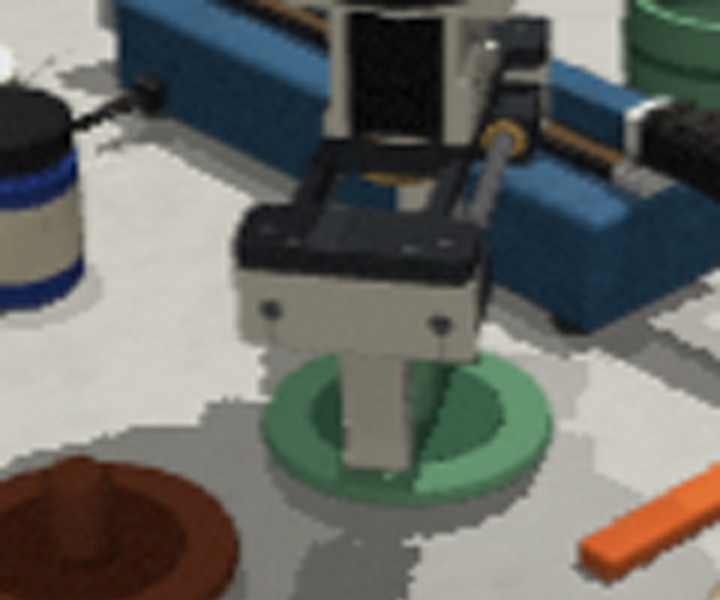

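The near finger's tip is now at z≈0.03 over the flange and in line with the knob. I'll lower another 4 mm and close.

```bash
python3 -m crank '[[[0,0,0],[0,0,0.4],-1],[[0,0,0],[0,0,0],1],[[0,0,0],[0,0,0],1],[[0,0,0],[0,0,0],1],[[0,0,0],[0,0,0],1],[[0,0,0],[0,0,0],1],[[0,0,0],[0,0,0],1],[[0,0,0],[0,0,0],1]]' 25;  python3 -m crank '[[[0,0,0],[0,0,0],1],[[0,0,0],[0,0,0],1],[[0,0,0],[0,0,0],1],[[0,0,0],[0,0,0],1]]'
```

```text
time_s: 7.25
tcp_pos: [0.4441, 0.0003, 0.0189]
eef_rot: [-180.0, 0.0, -154.5]
contact_force: [0.3, -0.3, 0.6]
gripper_width: 0.0371
gripper_force: 0.0
time_s: 7.65
tcp_pos: [0.444, 0.0003, 0.0189]
eef_rot: [-180.0, -0.0, -154.5]
contact_force: [0.7, 0.2, 0.8]
gripper_width: 0.0231
gripper_force: 25.0
```

```bash
python3 -m crank '[[[0,0,0],[0,0,-0.5],1],[[0,0,0],[0,0,-1],1],[[0,0,0],[0,0,-2],1],[[0,0,0],[0,0,-3],1],[[0,0,0],[0,0,-3],1],[[0,0,0],[0,0,-3],1],[[0,0,0],[0,0,-2.5],1],[[0,0,0],[0,0,-1.5],1]]';python3 -m crank '[[[0,0,0],[0.33,-1.0,0],1],[[0,0,0],[0.63,-2,0],1],[[0,0,0],[0.93,-3,0],1],[[0,0,0],[0.93,-3,0],1],[[0,0,0],[0.93,-3,0],1],[[0,0,0],[0.93,-3,0],1],[[0,0,0],[0.93,-3,0],1],[[0,0,0],[0.93,-3,0],1]]';python3 -m crank '[[[0,0,0],[0.93,-3,0],1],[[0,0,0],[0.9,-2.5,0],1],[[0,0,0],[0.63,-2,0],1],[[0,0,0],[0.32,-0.85,0],1],[[0,0,0],[0,0,0],1],[[0,0,0],[0,0,0],1],[[0,0,0],[0,0,0],1],[[0,0,0],[0,0,0],1]]'
python3 - <<'E'
from h import *
s=r.get_state();c=r.capture("wrist");d=r.capture("scene");np.savez("w3",**c,p=s['tcp_pos'],o=s['eef_rot']);np.savez("scene3",**d);print(s['tcp_pos'],s['eef_rot'])
cv2.imwrite("pics/e.png",cv2.resize(np.hstack([c["color"],d["color"]]),(800,300))[...,::-1])
E
```

```text
time_s: 8.45
tcp_pos: [0.4446, 0.0005, 0.1869]
eef_rot: [-180.0, 0.2, -154.5]
contact_force: [0.4, 0.6, -2.2]
gripper_width: 0.0231
gripper_force: 25.0
time_s: 9.25
tcp_pos: [0.4745, -0.2191, 0.1832]
eef_rot: [179.9, -0.1, -154.5]
contact_force: [0.7, 0.1, -0.7]
gripper_width: 0.0236
gripper_force: 25.0
time_s: 10.05
tcp_pos: [0.4862, -0.3039, 0.1841]
eef_rot: [-180.0, 0.0, -154.5]
contact_force: [-0.6, 0.7, -2.3]
gripper_width: 0.0233
gripper_force: 25.0
[ 0.48622757 -0.30394837  0.18407277] [-1.79992480e+02  1.70395756e-02 -1.54453291e+02]
```

View pics/e.png

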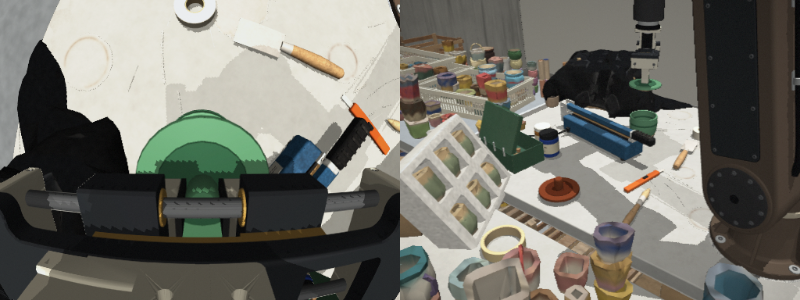

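The lid hangs level in the grip above the pot: (650,85) against (643,122) in the scene half. I'll check their relative alignment in the scene cloud.

Run:
```python
from h import *
c=np.load("scene3.npz");P=pts(c);X,Y,Z=np.moveaxis(P,-1,0);C=c["color"].astype(int)
n=(np.hypot(X-.4857,Y+.3016)<.07);g=(C[...,1]>C[...,0]*1.15)
q=P[n&g&(Z>.15)&(Z<.2)];print("lid",len(q),cc(q[:,:2]),q.min(0),q.max(0))
f=q[q[:,2]<.187];A=np.c_[f[:,:2]-f[:,:2].mean(0),np.ones(len(f))]
q2=P[n&g&(Z>.062)&(Z<.08)];print("rim",len(q2),cc(q2[:,:2]),q2[:,2].mean())
w=np.load("w3.npz");T=wpts(w);C=w["color"].astype(int);v,u=np.mgrid[:384,:512]
m=(C[...,1]>C[...,0]*1.2)&(C[...,1]>C[...,2]*1.1)&(v>130)&(v<310)&(u>160)&(u<360)&(T[...,2]<.06)
t=T[m];hi=t[(t[:,2]>-.005)&(t[:,2]<.02)];print(cc(hi[:,:2]),np.linalg.lstsq(np.c_[hi[:,:2],np.ones(len(hi))],hi[:,2],rcond=None)[0])
```

```text
lid 467 ((0.48201659321784973, -0.2992140054702759), 0.05629353225231171) [ 0.43178253 -0.35492257  0.17544337] [ 0.53736663 -0.24350548  0.1985567 ]
rim 219 ((0.4834904968738556, -0.302428275346756), 0.04898800328373909) 0.06656470482607915
((0.0022604884579777718, 0.00021695996110793203), 0.05282456800341606) [ 0.010744   -0.00012159  0.0005481 ]
```

```bash
python3 -m crank '[[[0,0,0],[0,0,1],1],[[0,0,0],[0,0,1.5],1],[[0,0,0],[0,0,1.5],1],[[0,0,0],[0,0,1.5],1],[[0,0,0],[0,0,1.5],1],[[0,0,0],[0,0,1],1],[[0,0,0],[0,0,0.5],1],[[0,0,0],[0,0,0.3],1]]';python3 -m crank '[[[0,0,0],[0,0,0.3],1],[[0,0,0],[0,0,0.3],1],[[0,0,0],[0,0,0.3],1],[[0,0,0],[0,0,0.2],1],[[0,0,0],[0,0,0.2],1],[[0,0,0],[0,0,0.1],1],[[0,0,0],[0,0,0],1],[[0,0,0],[0,0,0],1]]'
```

```text
time_s: 10.95
tcp_pos: [0.4861, -0.3046, 0.0954]
eef_rot: [180.0, -0.0, -154.5]
contact_force: [0.2, 0.2, -1.6]
gripper_width: 0.023
gripper_force: 25.0
time_s: 11.75
tcp_pos: [0.4862, -0.3047, 0.0819]
eef_rot: [-180.0, 0.0, -154.5]
contact_force: [-0.4, -0.1, -1.5]
gripper_width: 0.0232
gripper_force: 25.0
```

Still free, with about 5 mm to go and no side contact. I'll creep down.

```bash
python3 -m crank '[[[0,0,0],[0,0,0.1],1],[[0,0,0],[0,0,0.1],1],[[0,0,0],[0,0,0.1],1],[[0,0,0],[0,0,0.05],1],[[0,0,0],[0,0,0],1],[[0,0,0],[0,0,0],1]]';python3 -m crank '[[[0,0,0],[0,0,0.05],1],[[0,0,0],[0,0,0.05],1],[[0,0,0],[0,0,0],1],[[0,0,0],[0,0,0],1]]'
```

```text
time_s: 12.35
tcp_pos: [0.4862, -0.3047, 0.0783]
eef_rot: [180.0, -0.0, -154.5]
contact_force: [-0.5, -0.1, -1.6]
gripper_width: 0.0233
gripper_force: 25.0
time_s: 12.75
tcp_pos: [0.4862, -0.3047, 0.0773]
eef_rot: [180.0, -0.0, -154.5]
contact_force: [0.6, 0.7, -1.5]
gripper_width: 0.0235
gripper_force: 25.0
```

```bash
python3 -m crank '[[[0,0,0],[0,0,0.05],1],[[0,0,0],[0,0,0],1],[[0,0,0],[0,0,0],1]]';python3 -m crank '[[[0,0,0],[0,0,0.05],1],[[0,0,0],[0,0,0],1],[[0,0,0],[0,0,0],1]]'
```

```text
time_s: 13.05
tcp_pos: [0.4862, -0.3047, 0.0769]
eef_rot: [-180.0, 0.0, -154.5]
contact_force: [1.0, -0.8, -0.6]
gripper_width: 0.023
gripper_force: 25.0
time_s: 13.35
tcp_pos: [0.4863, -0.3048, 0.0768]
eef_rot: [-180.0, 0.0, -154.5]
contact_force: [-2.1, 1.7, 5.6]
gripper_width: 0.023
gripper_force: 25.0
```

Contact came exactly at the seated height (0.0768), with 5.6 N upward. Now I'll release.

```bash
python3 -m crank '[[[0,0,0],[0,0,0],0.2],[[0,0,0],[0,0,0],0],[[0,0,0],[0,0,0],-0.3],[[0,0,0],[0,0,0],-0.5],[[0,0,0],[0,0,0],-0.5],[[0,0,0],[0,0,0],-0.5],[[0,0,0],[0,0,0],-0.5],[[0,0,0],[0,0,0],-0.5]]' 10;python3 -m crank '[[[0,0,0],[0,0,-0.5],-0.5],[[0,0,0],[0,0,-1],-0.5],[[0,0,0],[0,0,-2],-0.5],[[0,0,0],[0,0,-3],-0.5],[[0,0,0],[0,0,-3],-0.5],[[0,0,0],[0,0,-2],-0.5],[[0,0,0],[0,0,-1],-0.5],[[0,0,0],[0,0,0],-0.5]]'
python3 - <<'E'
from h import *
s=r.get_state();c=r.capture("wrist");d=r.capture("scene")
T=wpts(c);M=R.from_euler('xyz',s['eef_rot'],degrees=True).as_matrix()
for nm,W,C in(("wrist",T@M.T+s['tcp_pos'],c["color"].astype(int)),("scene",pts(d),d["color"].astype(int))):
    X,Y,Z=np.moveaxis(W,-1,0)
    q=W[(np.hypot(X-.485,Y+.303)<.06)&(Z>.066)&(Z<.086)&(C[...,1]>C[...,0]*1.15)]
    print(nm,len(q),cc(q[:,:2]),np.median(q[:,2]))
    t=q[abs(q[:,2]-np.median(q[:,2]))<.004];print(np.degrees(np.linalg.lstsq(np.c_[t[:,:2]-[.485,-.303],np.ones(len(t))],t[:,2],rcond=None)[0][:2]))
cv2.imwrite("pics/f.png",np.hstack([cv2.resize(c["color"],(400,300)),cv2.resize(d["color"][90:240,240:440],(400,300))])[...,::-1])
E
```

```text
time_s: 14.15
tcp_pos: [0.4861, -0.3047, 0.0763]
eef_rot: [180.0, -0.0, -154.5]
contact_force: [0.5, 0.5, -0.9]
gripper_width: 0.0653
gripper_force: 0.0
time_s: 14.95
tcp_pos: [0.4869, -0.3049, 0.2032]
eef_rot: [-179.9, 0.1, -154.5]
contact_force: [0.6, 0.6, 0.2]
gripper_width: 0.0662
gripper_force: 0.0
wrist 7708 ((0.48656004667282104, -0.3040078580379486), 0.053776055574417114) 0.0761697178359764
[0.08987088 0.0265344 ]
scene 529 ((0.48584696650505066, -0.30217623710632324), 0.05553667992353439) 0.07552809711774128
[ 0.40708556 -0.60074479]
```

View pics/f.png

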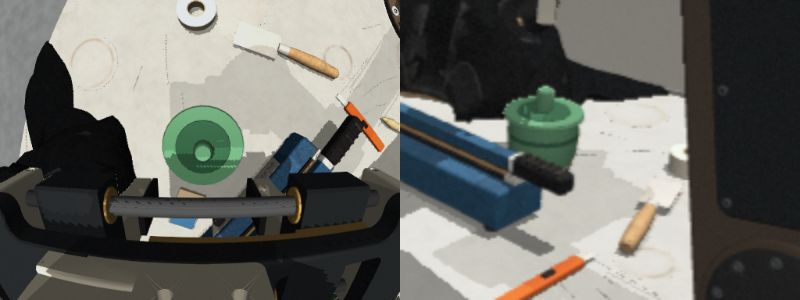

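The lid sits level on the upright pot, at (203,147) and (545,110), with its flange top at 0.076 m and under 1° of tilt. The gripper is clear, so I'll hand in.

```bash
python3 -c "
from plant import r
print(r.close_job())"
```

```text
the job is handed in; nothing more can be done
None
```

The green lid is seated level on the upright green pot and released, the gripper is clear, the brown lid was not touched, and the job was handed in at about 15 s; the first grasp closed on air just above the knob and was corrected before anything moved.

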